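Set sprung tweezers to the gap on a marked batten

ROBOT

A 7-joint arm with a two-finger parallel gripper is mounted at the origin on the work surface. World frame = base frame: x ahead of the robot, y to its left, z up, the work surface at z = 0. Lengths are in mm, angles in rad, forces in N, time in s.
With the tool pointing down it reaches from about 350 to 900 mm from the base axis. Payload 8.1 kg.
Tool frame: the origin (TCP) lies midway between the tips of the shut fingers; the grasp point (between the pads) lies 19 mm behind it (bot.hold_point_z is the distance from the TCP to the grasp point, in mm); z points along the fingers, y is the line along which they close (so a half turn about z gives the same grasp; the last joint's range is limited). The gripper opens to 85 mm and grips with 20 to 120 N. Pads are 22 mm wide; open, the fingers measure 114 mm over their backs; the gripper's body (76 mm by 85 mm) begins 54 mm behind the grasp point. The pads swing forward as they close: fully open they stand 13 mm farther back than shut.
Start: joints at [1.101, 0.434, 0.025, 1.573, -0.012, 1.134, -0.075], TCP at [224.121, -583.447, 231.323] pointing down, gripper open.
Joint ranges: [-2.62, 2.62], [-0.44, 2.09], [-1.27, 1.32], [0.08, 2.57], [-1.32, 4.46], [0.12, 2], [-2.74, 2.74]. Speed limits (rad/s): [2.22, 2.22, 3.01, 3.01, 3.14, 3.14, 3.14].

INTERFACE

Orientations are given as [roll, pitch, yaw] about the fixed x, y, z axes, in that order (R = Rz(yaw) Ry(pitch) Rx(roll)).
In Python, from cell import bot, cams gives the robot as it stands. The module is installed in compiled form; this text tells all that it offers.
- The arm moves only by the shell command python3 -m crank 'ROWS' [FORCE]. ROWS is JSON, a list of rows, each a list of 7 numbers: the finger opening in mm, from 0 to 85.4, then the shift along the tool's x, y, z in mm, then the turn, a rotation vector about the tool's x, y, z in degrees. In form: [[jaw, dx, dy, dz, ax, ay, az], ...]. A call has 1 to 20 rows; each row is the pose to reach, as a shift and turn from the pose commanded when the call began, along the tool's axes at that moment; what a row does not reach only later rows make up. A row lasts 1/10 s, in which the tool goes at most 50 mm and 8.59 degrees, less where a joint would pass 70% of its speed; a pose out of reach is approached as far as the arm can. A call with a gripper value outside its range is refused whole. The fingers move at their own pace and stop on an object; FORCE is the grip in N (left out, the last holds). Time passes only in rows, so rows that repeat a pose let the fingers close. It gives the time, the measured TCP pose, the force, the opening and the grip force at its end, in the units of the state.
- bot.sense(): the state, without advancing time (a new reading comes with each control period).
- cams.read_camera(name): name is "scene" or "top" or "wrist"; returns (picture, depth): 480x640x3 uint8, blue, green, red; 480x640 float32, mm along the optical axis (not along the pixel's ray), 0 where there is no reading.
- cams.calibration(name): a dict with "fx", "fy", "cx", "cy" (pixels), "R" (3x3) and "t" (3): a world point X has camera coordinates R X + t. Camera axes: x right, y down, z forward; pixel columns grow to the right and rows downward; lengths in mm; the calibration is good to about 2 mm. The wrist camera is an equidistant fisheye: a pixel r from the principal point sees the ray r / f radians off the axis. A picture is of the moment at which its call begins: read the wrist's pose just before it. calibration takes no time and is no camera call; for the wrist camera it gives the pose at the moment of the call.
- bot.hand_in(): hands the job in; it is judged then, once.
The state is a dict: "time_s": time; "joints": joint angles; "joint_vel": joint speeds; "tau": joint torques, N m; "position": TCP position; "tool_rot": TCP orientation; "ft_force": force on the tool from outside, world axes, zero at the start; "ft_torque": the same for the moment, N m; "opening": finger opening in mm; "finger_force": force on a finger pad.
Only numpy, scipy, OpenCV 4.12 (cv2) and the standard library are available. Lean on these libraries where they do the work, as an engineer would, in place of code of your own. Each camera call takes 0.05 s, during which the arm holds its last target. There are 200 camera calls.

TASK

Take the big sprung tweezers off their plywood rest by their wooden grips and squeeze them until the two tips are as far apart as the two pencil lines on the marked batten (40 mm), each tip right over its own line and just clear of the wood. Hold them still there for a couple of seconds, and finish while still holding them at that gap, so a colleague can lock the nut. Do not pinch the tweezers right shut or press them on the batten, and leave the tin, the glue bottle and the sanding block alone.

Things in the scene. Friction and masses are not known exactly. Their poses are not given: they have to be found in the camera images.
- tweezers: Steel sprung tweezers lying flat, 193 mm long, 14 mm tall, about 100 g, on the rest (origin over the rest's, within 6 mm; 45 mm above the table; tips to its +x). Origin: midway between the two wooden grips at the level of the underside; x along it to the tips, z up. Bow with both hinges at x = -115 mm (y = +-10), tips at x = +65 mm. A brass rod crosses at x = -55 mm.
- grip_left (a point): Centre of the outer face of the left (+y) jaw's dark wooden grip, 7 mm above the underside level: 34 mm long, 22 mm tall, 61 mm over both grips at rest (64 over corners). Squeezing swings both jaws in equally: tip gap = 40 mm + 1.57 x (width over grips - 42 mm). Grips spring out with 2 N at rest, 10 N at the 40 mm gap (outer faces then parallel; held much looser it slips), 19 N nearly shut.
- grip_right (a point): Centre of the outer face of the right (-y) jaw's grip, likewise.
- tip_left (a point): Point of the tweezers' left (+y) jaw, 7 mm above the underside level; the tip is 4 mm wide and 6 mm tall (3 mm above and below this point).
- tip_right (a point): Point of the tweezers' right (-y) jaw, likewise.
- jaw_left (a joint): Closing angle of the left jaw in rad: 0 sprung open (tip gap 70 mm), 0.083 at the 40 mm gap, 0.17 nearly shut; each 0.01 rad closes the tip gap by 3.6 mm. The right jaw mirrors it.
- rest: Fixed plywood rest: base board 190 x 100 x 12 mm with two cross bars 12 mm thick and 100 mm wide, tops 45 mm above the table, at x = -95 and x = +46 mm of its frame; between them the grips hang free, open down to the base board. Origin on the table under the grips, z up.
- batten: Fixed softwood batten, 45 x 45 mm, 240 mm long along its y axis, x across it (-x is the side towards the robot). Origin: centre of its underside, on the table; top face 45 mm above the table. Two dark pencil lines, 2 mm wide and 40 mm apart, run across the whole top at y = +20 and -20 mm and down the near face.
- mark_left (a point): Middle of the pencil line at the batten's y = +20 mm, on the top face; axes as the batten's.
- mark_right (a point): Middle of the pencil line at the batten's y = -20 mm, on the top face; axes as the batten's.
- tin: Bystander: closed lacquer tin, 76 mm across, 100 mm tall, standing; origin centre of its underside.
- glue: Bystander: white glue bottle, 56 mm across, 150 mm tall, standing; origin centre of its underside.
- sander: Bystander: cork sanding block, 55 x 100 x 32 mm (x, y, z), lying; origin centre of its underside.
Things that resemble listed ones, but are neither listed nor needed, are in the scene too. Of the things like the tweezers, leave any that is blue; of the rest the larger one is meant.

How it is judged:
By the outcome, as a careful person would: the job done as asked, in the order asked, and still so for the second after the job is handed in, while the arm keeps its last pose, push and grip.
It also fails if it takes over 45 s, if anything falls off the work surface, if the arm or the gripper's body presses on something with over 40 N, if the wrist force passes 120 N, or if a joint passes its speed limit or range.

## Working session

There is one attempt and no reset: what is moved stays moved. The work goes in short steps, Python scripts to look and compute and a shell command to move; the robot and the scene stay as the last step left them, time stands still between calls to the robot, and variables do not carry over. Pictures are saved under pics/ and viewed, at most 10 in all, crops included, and the job is handed in when it is done.

```bash
mkdir -p pics; python3 - <<'E'
from cell import bot,cams
import cv2,numpy as np
s=bot.sense();print({k:np.round(v,3).tolist() for k,v in s.items()}, bot.hold_point_z)
for n in("top","scene"):
    p,d=cams.read_camera(n);cv2.imwrite(f"pics/{n}0.png",p);np.savez(f"{n}0.npz",p=p,d=d);c=cams.calibration(n);print(n,{k:np.round(v,3).tolist() for k,v in c.items()})
E
```

```text
{'time_s': 0.0, 'joints': [1.101, 0.435, 0.025, 1.574, -0.012, 1.134, -0.075], 'joint_vel': [0.002, 0.001, -0.001, 0.001, 0.001, -0.0, 0.0], 'tau': [-0.001, -67.047, 1.024, -31.622, 0.015, 0.012, 0.0], 'position': [223.882, -582.971, 230.512], 'tool_rot': [-3.14, 0.0, 0.367], 'ft_force': [0.247, 0.291, 0.995], 'ft_torque': [0.021, 0.01, -0.033], 'finger_force': 0.0, 'opening': 85.564} 18.700000000000003
top {'fx': 447.094, 'fy': 447.094, 'cx': 323.179, 'cy': 241.217, 'R': [[0.01, -1.0, 0.006], [-0.984, -0.011, -0.175], [0.176, -0.004, -0.984]], 't': [69.065, 583.202, 1108.657]}
scene {'fx': 476.441, 'fy': 476.441, 'cx': 313.688, 'cy': 236.728, 'R': [[0.874, 0.485, 0.016], [0.368, -0.641, -0.673], [-0.316, 0.594, -0.739]], 't': [-556.066, -146.356, 1355.52]}
```

View pics/top0.png

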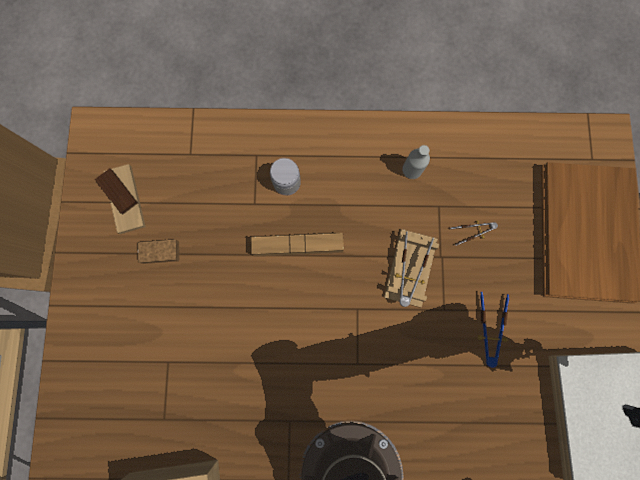

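View pics/scene0.png

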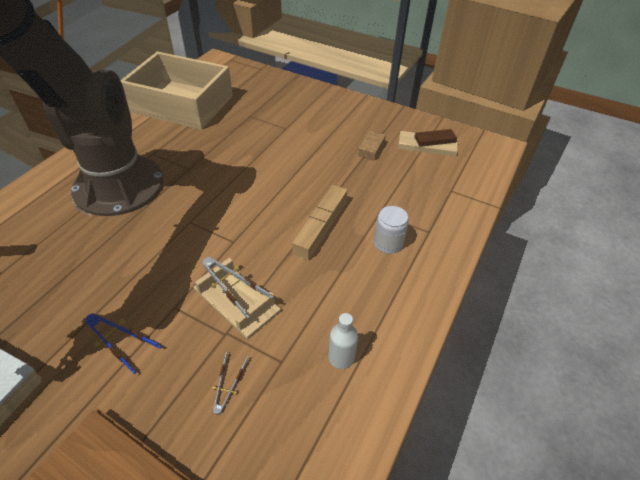

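Top view: the steel tweezers lie on the rest at about (412,265), with the hinge at (405,300) and the tips up at (403,235) and (435,240). Look-alikes are the small steel tweezers at (475,232), off the rest, and the blue ones at (492,330). I choose the pair on the rest. The batten is at (297,243), the tin at (285,175), the glue at (417,162) and the sander at (157,250). Next is a close crop with measurements.

```bash
cat > h.py <<'E'
import numpy as np,cv2
from cell import bot,cams
def ray(c,u,v,z,fish=False):
    x,y=(u-c["cx"])/c["fx"],(v-c["cy"])/c["fy"]
    if fish:
        r=np.hypot(x,y); k=np.tan(r)/r if r>1e-9 else 1; x,y=x*k,y*k
    R,t=np.array(c["R"]),np.array(c["t"])
    o=-R.T@t; d=R.T@np.array([x,y,1.]); return o+d*(z-o[2])/d[2]
E
python3 - <<'E'
from h import *
f=np.load("top0.npz");p,d=f["p"],f["d"]
c=cams.calibration("top")
a=cv2.resize(p[222:312,372:502],None,fx=6,fy=6,interpolation=cv2.INTER_CUBIC)
cv2.imwrite("pics/crop.png",a)
hsv=cv2.cvtColor(p,cv2.COLOR_BGR2HSV)
R,t=np.array(c["R"]),np.array(c["t"])
v,u=np.mgrid[:480,:640]
X=np.stack([(u-c["cx"])/c["fx"]*d,(v-c["cy"])/c["fy"]*d,d],-1)
W=(X-t)@R
# things by height
m=((W[...,2]>8)&(d>0)).astype(np.uint8)
n,l,st,ce=cv2.connectedComponentsWithStats(m)
for i in range(1,n):
    if st[i,4]>60:
        w=W[l==i];print(st[i],np.round(np.median(w,0)),np.round(np.percentile(w[:,2],98)),[np.round(q,1) for q in cv2.minAreaRect(w[:,:2].astype(np.float32))])
# batten top
b=(W[...,2]>38)&(W[...,2]<52)&(u>240)&(u<350)&(v>225)&(v<260)
w=W[b];print("batten",w.mean(0),cv2.minAreaRect(w[:,:2].astype(np.float32)))
print(p[243,280:315].sum(-1).tolist())
E
```

```text
[403 145  27  34 618] [ 784. -162.   99.] 152.0 [array([ 791. , -167.2]), array([53.9, 46.2]), np.float64(65.7)]
[270 158  31  38 881] [742. 175.  98.] 104.0 [array([752.7, 176.1]), array([71.8, 74. ]), np.float64(59.2)]
[  541   162    99   141 12965] [ 616. -631.   38.] 42.0 [array([ 623.1, -636.8]), array([254.2, 365.5]), np.float64(86.4)]
[  95  165   50   69 1912] [702. 617.  21.] 40.0 [array([699. , 627.7]), array([183.1,  92. ]), np.float64(16.7)]
[ 385  230   54   78 2649] [ 517. -157.   14.] 62.0 [array([ 515.2, -157.9]), array([100.7, 203.6]), np.float64(75.2)]
[ 251  233   93   23 1745] [575. 143.  45.] 50.0 [array([577.6, 143.1]), array([ 46.5, 239.8]), np.float64(3.3)]
[138 240  41  24 877] [555. 509.  31.] 36.0 [array([556.2, 512. ]), array([ 55.9, 101.1]), np.float64(4.7)]
[478 292  32  76 551] [ 350. -363.   15.] 25.0 [array([ 362.1, -367.3]), array([ 74.1, 190.7]), np.float64(84.6)]
[  549   352    91   128 10447] [ 169. -591.   56.] 269.0 [array([ 155.3, -625.1]), array([298.6, 226.7]), np.float64(2.7)]
[ 302  424  100   56 4331] [72.  7. 23.] 269.0 [array([61.6, -0.2]), array([128., 244.]), np.float64(0.4)]
[ 122  461   98   19 1146] [ 25. 396.  54.] 110.0 [array([ 20.2, 436.3]), array([224.7,  43.1]), np.float64(87.6)]
batten [576.98402828 142.48145535  44.81951543] ((577.6696166992188, 143.10525512695312), (46.31434631347656, 239.85357666015625), 3.184377670288086)
[366, 368, 362, 369, 360, 361, 364, 376, 330, 210, 300, 371, 359, 363, 355, 361, 356, 359, 354, 354, 358, 355, 358, 367, 306, 210, 374, 363, 353, 353, 355, 359, 360, 357, 352]
```

View pics/crop.png

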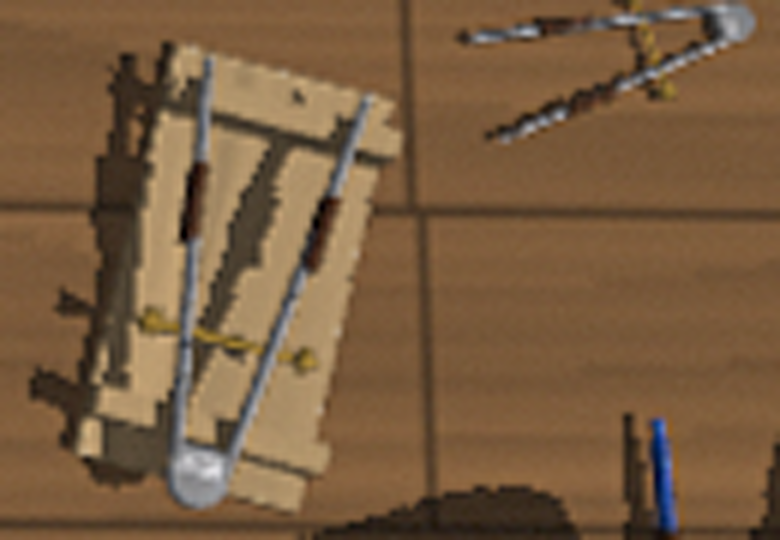

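```bash
python3 - <<'E'
from h import *
f=np.load("top0.npz");p=f["p"]; c=cams.calibration("top")
P=lambda u,v,z:np.round(ray(c,u,v,z)[:2],1)
gl,gr=P(404.7,255.3,60),P(425.7,261.2,60); tl,tr=P(406.7,232.3,55),P(433.7,238.3,55); h=P(405,301.7,59)
print("grips",gl,gr,np.linalg.norm(gl-gr),(gl+gr)/2,"tips",tl,tr,np.linalg.norm(tl-tr),"bow",h)
ax=(tl+tr)/2-h;print("yaw",np.degrees(np.arctan2(ax[1],ax[0])),np.linalg.norm(ax))
n=gl-gr;print("yaw grips",np.degrees(np.arctan2(-n[0],n[1])))
# batten line darkness per row
g=p.sum(-1).astype(float)
for lo,hi in((284,294),(300,310)):
    pts=[]
    for v in range(237,250):
        w=np.clip(340-g[v,lo:hi],0,None)
        if w.sum()>60: pts.append(ray(c,(w*np.arange(lo,hi)).sum()/w.sum(),v,45)[:2])
    pts=np.array(pts); vx,vy,x0,y0=cv2.fitLine(pts.astype(np.float32),cv2.DIST_HUBER,0,.01,.01).ravel()
    print("line",np.round([x0,y0],1),np.degrees(np.arctan2(vy*np.sign(vx),abs(vx))),pts[[0,-1]].round(1).tolist())
E
```

```text
grips [ 546.6 -133.9] [ 531.9 -187.4] 55.48279012450619 [ 539.25 -160.65] tips [ 607.8 -141.4] [ 592.7 -211.1] 71.31689841825705 bow [ 428.6 -132.3]
yaw -14.361717326459562 177.18725970001339
yaw grips -15.363804844296572
line [578.4 163.9] 2.5046983 [[593.7, 164.5], [562.0, 164.7]]
line [575.9 123.2] 0.8845323 [[594.2, 123.5], [562.4, 123.0]]
```

```bash
python3 -m crank '[[85,446,-280,40,0,0,35.5],[85,446,-280,40,0,0,35.5],[85,446,-280,40,0,0,35.5],[85,446,-280,40,0,0,35.5],[85,446,-280,40,0,0,35.5],[85,446,-280,40,0,0,35.5],[85,446,-280,40,0,0,35.5],[85,446,-280,40,0,0,35.5],[85,446,-280,40,0,0,35.5],[85,446,-280,40,0,0,35.5],[85,446,-280,70,0,0,35.5],[85,446,-280,80,0,0,35.5],[85,446,-280,80,0,0,35.5],[85,446,-280,80,0,0,35.5],[85,446,-280,80,0,0,35.5]]' 40
python3 - <<'E'
from h import *
s=bot.sense();c=cams.calibration("wrist");p,d=cams.read_camera("wrist");cv2.imwrite("pics/w1.png",p);np.savez("w1.npz",p=p,d=d,**{k:np.array(v) for k,v in c.items()})
print(s["time_s"],s["position"],s["tool_rot"],s["joints"],c)
E
```

```text
time_s: 1.6
position: [539.9, -163.8, 152.2]
tool_rot: [3.141, -0.001, -0.255]
ft_force: [0.6, -0.2, 0.0]
opening: 85.2
finger_force: 0.0
1.6 [ 539.91574787 -163.80572083  152.24756213] [ 3.14098570e+00 -1.25635317e-03 -2.55257972e-01] [ 0.2257661   0.41639977 -0.03567884  1.81921748  0.01921557  0.90508414
 -1.64477181] {'fx': 371.64829954431775, 'fy': 371.64829954431775, 'cx': 322.2832988162145, 'cy': 234.58549147218983, 'R': array([[-2.52522723e-01, -9.67590964e-01,  1.70276350e-05],
       [-9.34075117e-01,  2.43780320e-01,  2.60911540e-01],
       [-2.52459800e-01,  6.58701874e-02, -9.65362713e-01]]), 't': array([-22.94548163, 531.65434916, 449.95547168])}
```

View pics/w1.png

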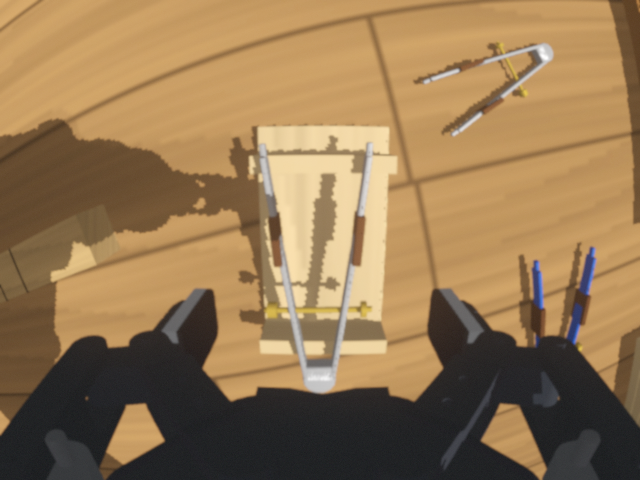

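The wrist view shows the grips at (276,239) and (359,240), the tips at (263,150) and (370,148) and the bow at (320,377). The brown grips confirm this is the chosen pair, and it is nearly aligned with the tool.

```bash
python3 - <<'E'
from h import *
f=np.load("w1.npz");c=f
hsv=cv2.cvtColor(f["p"],cv2.COLOR_BGR2HSV); p=f["p"].astype(int)
m=((p[...,2]<125)&(p[...,2]>p[...,0]*1.5)).astype(np.uint8); m[:,:250]=0;m[:,385:]=0;m[:205]=0;m[275:]=0
m=cv2.morphologyEx(m,cv2.MORPH_OPEN,np.ones((3,3)))
n,l,st,ce=cv2.connectedComponentsWithStats(m)
for i in range(1,n):
    if st[i,4]>60: print(st[i],ce[i],np.round(ray(c,*ce[i],60,True),1))
P=lambda u,v,z:ray(c,u,v,z,True)[:2]
gl,gr=P(276,239,60),P(359,240,60);tl,tr=P(263,146,55),P(370,144,55);h=P(320,377,59)
for q in(gl,gr,tl,tr,h):print(q.round(1))
print(np.linalg.norm(gl-gr),np.linalg.norm(tl-tr),(gl+gr)/2)
a=(tl+tr)/2-h;print(np.degrees(np.arctan2(a[1],a[0])),np.linalg.norm(a))
o=(gl+gr)/2-bot.sense()["position"][:2]; y=bot.sense()["tool_rot"][2];print("tool shift",o@[np.cos(y),np.sin(y)],o@[np.sin(y),-np.cos(y)])
E
```

```text
[250 205  10  38 330] [254.12424242 223.09090909] [ 561.7 -123.9   60. ]
[269 216  12  25 237] [274.35864979 227.70042194] [ 555.3 -136.1   60. ]
[253 244   9  31 188] [257.29787234 257.68617021] [ 538.2 -118.8   60. ]
[ 547.6 -134.9]
[ 533.1 -187.9]
[ 608.6 -142.9]
[ 592.2 -210.1]
[ 431.8 -134.6]
54.95642322024152 69.12399404059374 [ 540.3211212  -161.43702801]
-13.961893605813902 173.75050282110587
tool shift -0.2781332374525408 -2.2487718202053992
```

```bash
python3 -m crank '[[85,0,-2.2,40,0,0,-0.4],[85,0,-2.2,80,0,0,-0.4],[85,0,-2.2,110,0,0,-0.4],[85,0,-2.2,122.5,0,0,-0.4],[85,0,-2.2,122.5,0,0,-0.4],[75,0,-2.2,122.5,0,0,-0.4],[66,0,-2.2,122.5,0,0,-0.4],[66,0,-2.2,122.5,0,0,-0.4]]' 40
python3 - <<'E'
from h import *
p,d=cams.read_camera("wrist");cv2.imwrite("pics/w2.png",p)
E
```

```text
time_s: 2.45
position: [541.6, -160.3, 30.3]
tool_rot: [-3.142, -0.003, -0.246]
ft_force: [-0.7, -0.5, 0.4]
opening: 66.1
finger_force: 0.0
```

View pics/w2.png

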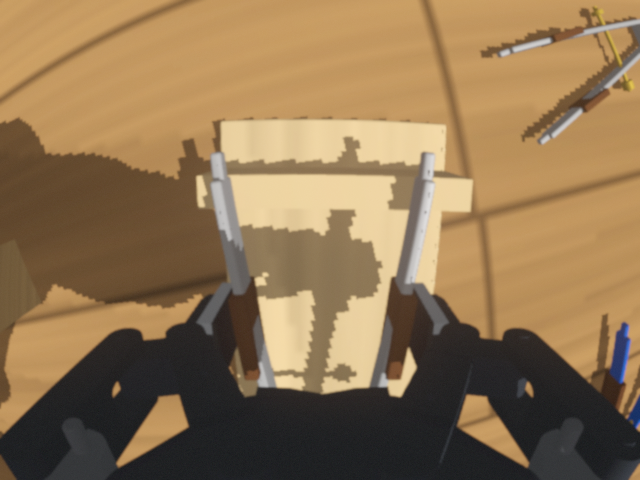

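The grips sit between the pads, left at (240,330) and right at (400,330), and they are centred. I'll squeeze gradually.

```bash
python3 -m crank '[[62,0,0,0,0,0,0],[58,0,0,-0.8,0,0,0],[54,0,0,-1.5,0,0,0],[50,0,0,-2.2,0,0,0],[46,0,0,-2.8,0,0,0],[42,0,0,-3.2,0,0,0],[42,0,0,-3.2,0,0,0],[42,0,0,-3.2,0,0,0]]' 40
python3 - <<'E'
from h import *
s=bot.sense();print(s["opening"],s["finger_force"],s["ft_force"],s["position"])
E
```

```text
time_s: 3.3
position: [541.4, -160.1, 32.7]
tool_rot: [-3.142, -0.002, -0.246]
ft_force: [0.6, 0.1, 8.6]
opening: 42.5
finger_force: 10.6
42.4951672804412 10.645558834075928 [0.61524346 0.12233948 8.60022953] [ 541.36715581 -160.10852298   32.67664743]
```

```bash
python3 -m crank '[[42,0,0,-1,0,0,0],[42,0,0,-3,0,0,0],[42,0,0,-8,0,0,0],[42,0,0,-20,0,0,0],[42,0,0,-35,0,0,0],[42,0,0,-50,0,0,0],[42,0,0,-60,0,0,0],[42,0,0,-60,0,0,0],[42,0,0,-60,0,0,0]]'
python3 - <<'E'
from h import *
s=bot.sense();print(s["opening"],s["finger_force"],s["ft_force"],s["position"],s["tool_rot"],s["joints"])
c=cams.calibration("wrist");p,d=cams.read_camera("wrist");cv2.imwrite("pics/w3.png",p);np.savez("w3.npz",p=p,d=d,**{k:np.array(v) for k,v in c.items()})
E
```

```text
time_s: 4.2
position: [540.6, -160.0, 92.1]
tool_rot: [3.142, -0.0, -0.246]
ft_force: [0.3, 0.5, -1.3]
opening: 42.2
finger_force: 9.6
42.20383913581394 9.588264673948288 [ 0.28727995  0.5277003  -1.34428546] [ 540.57663117 -160.04006382   92.10161137] [ 3.14154035e+00 -3.06963365e-04 -2.45916182e-01] [ 0.22183081  0.4912111  -0.03966185  1.87583968  0.02684061  0.77474571
 -1.64903495]
```

View pics/w3.png

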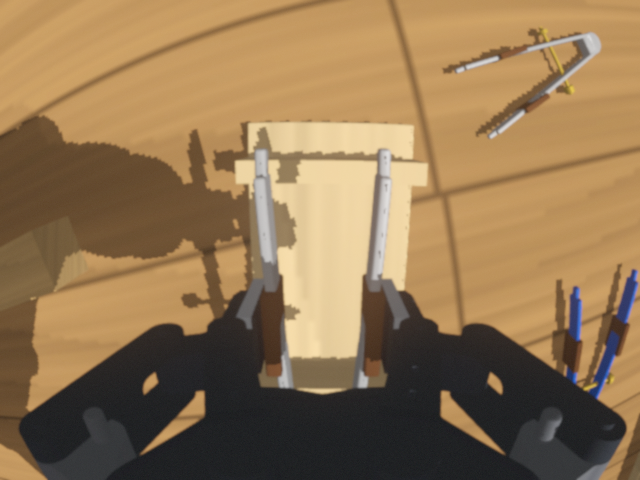

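Lifted and held, with tips at about (261,153) and (384,153). I'll measure the tips in the tool frame by depth.

```bash
cat >> h.py <<'E'
def tips(p,d,c,boxes=((248,275),(370,398)),rows=(138,182),zr=None):
    R,t=np.array(c["R"]),np.array(c["t"]);out=[]
    v,u=np.mgrid[:480,:640];x,y=(u-c["cx"])/c["fx"],(v-c["cy"])/c["fy"];r=np.hypot(x,y);k=np.tan(r)/r
    W=(np.stack([x*k*d,y*k*d,d],-1)-t)@R
    return W
E
python3 - <<'E'
from h import *
f=np.load("w3.npz");W=tips(f["p"],f["d"],f)
pos=np.array([540.6,-160.0,91.3]);y=-.246
ex=np.array([np.cos(y),np.sin(y),0]);ey=np.array([np.sin(y),-np.cos(y),0])
for lo,hi in((245,285),(365,400)):
    w=W[140:280,lo:hi].reshape(-1,3);w=w[(w[:,2]>75)]
    a=(w-pos)@ex;b=(w-pos)@ey
    print("tipmost",a.max(),len(w))
    for q in(a.max(),50,40,30):
        s=(a<=q)&(a>q-5);print(round(q,1),"y",b[s].min().round(1),b[s].max().round(1),np.median(b[s]).round(1),"z",np.percentile(w[s,2],[10,50,90]).round(1))
g=W[130:185,290:360].reshape(-1,3)
w=W[162:180,290:350].reshape(-1,3);print("bar top z",np.median(w[:,2]))
E
```

```text
tipmost 66.95417906509915 2254
67.0 y -21.3 0.9 -18.2 z [113.7 115.1 235.5]
50 y -21.2 -16.8 -18.1 z [109.3 118.6 119.7]
40 y -20.6 -16.1 -17.5 z [110.  118.6 119.6]
30 y -20.0 -15.7 -16.9 z [111.  118.7 119.7]
tipmost 66.95417906509915 2155
67.0 y 0.9 23.0 20.2 z [113.7 114.9 235.5]
50 y 18.4 22.9 19.6 z [110.7 118.6 119.7]
40 y 17.8 22.1 19.0 z [110.8 118.7 119.7]
30 y 17.4 21.8 18.6 z [110.5 118.7 119.7]
bar top z 45.75562661550191
```

```bash
python3 -m crank '[[42,-4,-11,0,0,0,-0.5],[42,-11,-31,0,0,0,-2],[42,-19,-54,0,0,0,-3.5],[42,-28,-79,0,0,0,-5],[42,-38,-106,0,0,0,-6.5],[42,-48,-134,0,0,0,-8],[42,-58,-162,0,0,0,-9.5],[42,-68,-190,0,0,0,-11],[42,-77,-216,0,0,0,-13],[42,-86,-240,0,0,0,-14.5],[42,-93,-260,0,0,0,-16],[42,-98,-275,0,0,0,-17],[42,-101,-283,5,0,0,-17.3],[42,-101.5,-284.5,12,0,0,-17.3],[42,-101.5,-284.5,20,0,0,-17.3],[42,-101.5,-284.5,25,0,0,-17.3],[42,-101.5,-284.5,25,0,0,-17.3],[42,-101.5,-284.5,25,0,0,-17.3]]'
python3 - <<'E'
from h import *
s=bot.sense();print(s["opening"],s["finger_force"],s["ft_force"],s["position"],s["tool_rot"])
c=cams.calibration("wrist");p,d=cams.read_camera("wrist");cv2.imwrite("pics/w4.png",p);np.savez("w4.npz",p=p,d=d,pos=s["position"],rot=s["tool_rot"],**{k:np.array(v) for k,v in c.items()})
E
```

```text
time_s: 6.05
position: [511.5, 139.8, 66.8]
tool_rot: [3.141, 0.0, 0.055]
ft_force: [-0.2, 0.1, -0.8]
opening: 42.3
finger_force: 9.6
42.31717804579534 9.616942405700684 [-0.1571628   0.11336339 -0.75464261] [511.47172443 139.83115249  66.78646979] [3.14116836e+00 4.51532771e-04 5.47850693e-02]
```

View pics/w4.png

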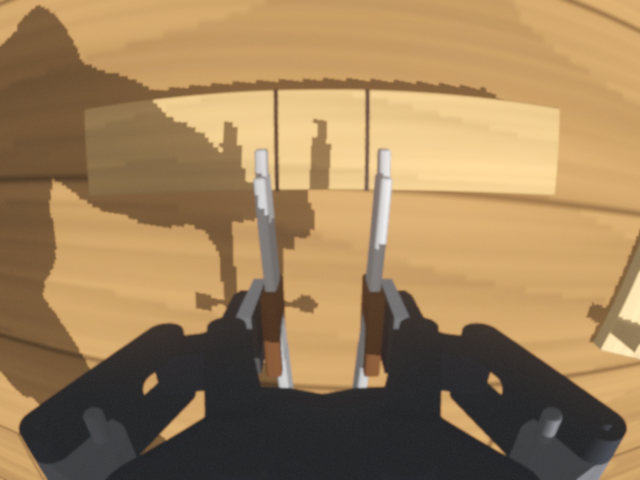

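The tips are at (262,152) and (384,152). The pencil lines run at about u=276 and u=367 over v=90–190, so the lateral position is close, allowing for perspective. I'll measure both in this view.

```bash
cat > meas.py <<'E'
from h import *
def meas(f,zt):
    p=f["p"];g=p.astype(float).sum(-1);pos=f["pos"];y=f["rot"][2]
    ex=np.array([np.cos(y),np.sin(y),0]);ey=np.array([np.sin(y),-np.cos(y),0])
    T=lambda X:np.array([(X-pos)@ex,(X-pos)@ey])
    for lo,hi in((268,285),(358,377)):
        L=[]
        for v in range(95,140,3):
            row=g[v,lo:hi];w=np.clip(np.median(row)-60-row,0,None)
            if w.sum()>50:L.append(T(ray(f,(w*np.arange(lo,hi)).sum()/w.sum(),v,45,True)))
        L=np.array(L);k,b=np.polyfit(L[:,0],L[:,1],1);print("line y at x=65",(k*65+b).round(2),"slope deg",np.degrees(np.arctan(k)).round(2),"x range",L[:,0].min().round(1),L[:,0].max().round(1))
    for v in(90,190):print("batten edge x",T(ray(f,320,v,45,True)).round(1))
    W=tips(p,f["d"],f);Z=np.where(f["d"]>0,W[...,2],0)
    for lo,hi in((245,285),(365,400)):
        m=np.zeros(Z.shape,bool);m[135:172,lo:hi]=abs(Z[135:172,lo:hi]-zt)<6
        v,u=np.nonzero(m)
        for r in (v.min()+2,v.min()+6,v.min()+10):
            uu=u[v==r];a,b=uu.min()-.5,uu.max()+.5
            print("tip row",r,"cols",a,b,T(ray(f,a,r,zt,True)).round(2),T(ray(f,b,r,zt,True)).round(2),"z",np.median(Z[r][m[r]]).round(1))
        print("tip end",T(ray(f,u.mean(),v.min(),zt,True)).round(1))
    w=W[100:130,290:310].reshape(-1,3);print("batten top z",np.median(w[:,2]).round(2))
E
python3 -c "
from meas import *
meas(np.load('w4.npz'),90)"
```

```text
line y at x=65 -19.59 slope deg -0.11 x range 66.5 85.4
line y at x=65 20.63 slope deg -0.14 x range 66.5 85.3
batten edge x [87.3 -0. ]
batten edge x [42.6 -0.1]
tip row 150 cols 254.5 267.5 [ 62.54 -21.  ] [ 62.44 -16.72] z 89.7
tip row 154 cols 254.5 267.5 [ 61.23 -21.03] [ 61.13 -16.74] z 89.6
tip row 158 cols 254.5 268.5 [ 59.92 -21.06] [ 59.82 -16.44] z 89.8
tip end [ 63.1 -18.7]
tip row 150 cols 377.5 390.5 [62.44 18.8 ] [62.55 23.08] z 89.5
tip row 154 cols 376.5 390.5 [61.13 18.49] [61.24 23.11] z 89.9
tip row 158 cols 376.5 390.5 [59.83 18.52] [59.93 23.14] z 89.2
tip end [63.1 20.8]
batten top z 45.77
```

```bash
python3 -m crank '[[42,0,-0.3,4,0,0,0],[42,1,-0.5,12,0,0,0],[42,1.5,-0.5,20,0,0,0],[42,1.5,-0.5,27,0,0,0],[42,1.5,-0.5,31,0,0,0],[42,1.5,-0.5,33,0,0,0],[42,1.5,-0.5,33,0,0,0],[42,1.5,-0.5,33,0,0,0]]'
python3 - <<'E'
from h import *
s=bot.sense();print(s["opening"],s["finger_force"],s["ft_force"],s["position"],s["tool_rot"])
c=cams.calibration("wrist");p,d=cams.read_camera("wrist");np.savez("w5.npz",p=p,d=d,pos=s["position"],rot=s["tool_rot"],**{k:np.array(v) for k,v in c.items()})
cv2.imwrite("pics/w5.png",cv2.resize(p[80:220,220:420],None,fx=4,fy=4,interpolation=cv2.INTER_CUBIC))
E
```

```text
time_s: 6.9
position: [513.0, 141.3, 34.1]
tool_rot: [-3.142, -0.0, 0.056]
ft_force: [0.8, -0.8, -1.0]
opening: 42.3
finger_force: 9.6
42.31281532681046 9.60659846663475 [ 0.78651679 -0.84345755 -0.95721683] [513.02542002 141.26319462  34.11395382] [-3.14155285e+00 -2.21658291e-04  5.60753894e-02]
```

View pics/w5.png

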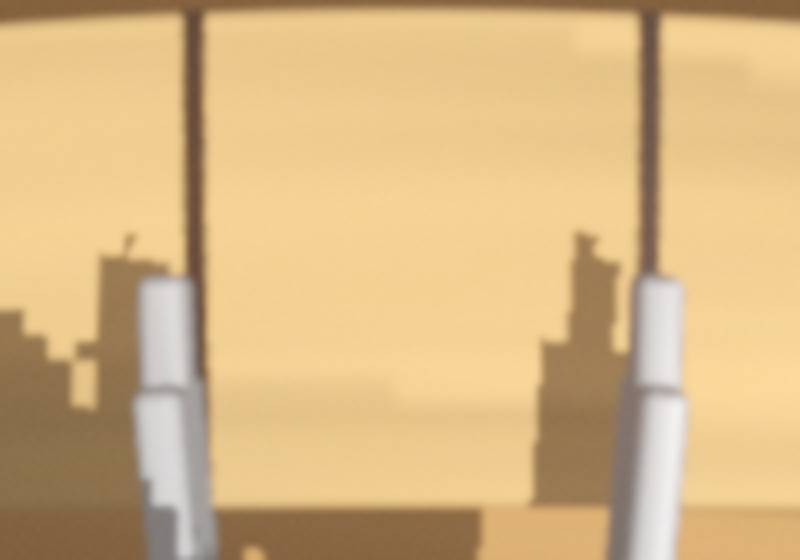

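Close view: the lines are at crop u=195 and u=650, the tip tops at u=165 and u=660. The tips sit slightly to the left, so I'll compute the offset.

```bash
python3 - <<'E'
from h import *
f=np.load("w5.npz");pos=f["pos"];y=f["rot"][2];ex=np.array([np.cos(y),np.sin(y),0]);ey=np.array([np.sin(y),-np.cos(y),0])
T=lambda X:np.array([(X-pos)@ex,(X-pos)@ey]).round(2)
g=f["p"].astype(float).sum(-1)
for lo,hi in((258,280),(373,393)):
    for v in(90,110,135):
        row=g[v,lo:hi];w=np.clip(np.median(row)-100-row,0,None);u=(w*np.arange(lo,hi)).sum()/w.sum();print("line",v,u.round(2),T(ray(f,u,v,45,True)))
W=tips(f["p"],f["d"],f)
for lo,hi in((250,272),(375,395)):
    for v in(153,158,165):
        w=W[v,lo:hi];m=w[:,2]>52.5;u=np.nonzero(m)[0]+lo;z=np.median(w[m,2])
        print("tip",v,u.min(),u.max(),"z",z.round(2),T(ray(f,u.min()-.5,v,56.5,True)),T(ray(f,u.max()+.5,v,56.5,True)))
print("batten z",np.median(W[110:140,290:350,2]),"edges",T(ray(f,320,83,45,True)),T(ray(f,320,206,45,True)))
E
```

```text
line 90 268.0 [ 83.6  -18.15]
line 110 268.01 [ 76.35 -18.17]
line 135 268.19 [ 67.36 -18.19]
line 90 382.03 [83.68 22.1 ]
line 110 381.95 [76.42 22.09]
line 135 381.81 [67.41 22.13]
tip 153 255 267 z 57.03 [ 61.51 -21.15] [ 61.4  -16.83]
tip 158 255 268 z 56.16 [ 59.86 -21.19] [ 59.75 -16.53]
tip 165 255 271 z 56.93 [ 57.54 -21.24] [ 57.43 -15.58]
tip 153 378 390 z 57.09 [61.41 18.98] [61.51 23.29]
tip 158 377 390 z 56.85 [59.76 18.68] [59.86 23.33]
tip 165 377 390 z 56.99 [57.45 18.72] [57.55 23.39]
batten z 45.781290443534445 edges [85.78  0.2 ] [41.5   0.17]
```

```bash
python3 -m crank '[[42,0.5,0.5,0.8,0,0,0],[42,1,0.9,1.6,0,0,0],[42,1,0.9,2.4,0,0,0],[42,1,0.9,2.4,0,0,0],[42,1,0.9,2.4,0,0,0],[42,1,0.9,2.4,0,0,0],[42,1,0.9,2.4,0,0,0],[42,1,0.9,2.4,0,0,0]]'
cat > m2.py <<'E'
from h import *
s=bot.sense();c=cams.calibration("wrist");p,d=cams.read_camera("wrist");f=dict(c);pos=s["position"];y=s["tool_rot"][2]
print(s["opening"],s["finger_force"],s["ft_force"].round(1),pos)
ex=np.array([np.cos(y),np.sin(y),0]);ey=np.array([np.sin(y),-np.cos(y),0])
T=lambda X:np.array([(X-pos)@ex,(X-pos)@ey]).round(2)
g=p.astype(float).sum(-1)
for lo,hi in((256,280),(371,393)):
    for v in(95,135):
        row=g[v,lo:hi];w=np.clip(np.median(row)-100-row,0,None);u=(w*np.arange(lo,hi)).sum()/w.sum();print("line",v,u.round(2),T(ray(f,u,v,45,True)))
W=tips(p,d,f)
zb=np.median(W[110:140,290:350,2])
for lo,hi in((250,272),(375,395)):
    for v in(153,158):
        w=W[v,lo:hi];m=w[:,2]>zb+5;u=np.nonzero(m)[0]+lo;z=np.median(w[m,2])
        print("tip",v,u.min(),u.max(),"bottom clearance",(z-zb-6).round(2),(T(ray(f,u.min()-.5,v,54,True))+T(ray(f,u.max()+.5,v,54,True)))/2)
E
python3 m2.py
```

```text
time_s: 7.75
position: [514.0, 140.3, 31.6]
tool_rot: [3.142, -0.0, 0.056]
ft_force: [0.9, -1.3, 0.0]
opening: 42.4
finger_force: 9.5
42.35890237165674 9.485076069831848 [ 0.9 -1.3  0. ] [514.04245978 140.33444546  31.61963137]
line 95 263.93 [ 81.55 -19.22]
line 135 264.35 [ 67.39 -19.18]
line 95 380.31 [81.55 21.1 ]
line 135 379.97 [67.38 21.09]
tip 153 254 267 bottom clearance 4.03 [ 61.465 -19.155]
tip 158 254 270 bottom clearance 4.44 [ 59.805 -18.695]
tip 153 378 391 bottom clearance 4.15 [61.465 21.305]
tip 158 378 391 bottom clearance 4.02 [59.82 21.34]
```

```bash
python3 -m crank '[[41.7,0,0,0.5,0,0,0],[41.7,0,0.1,1,0,0,0],[41.7,0,0.1,1,0,0,0],[41.7,0,0.1,1,0,0,0],[41.7,0,0.1,1,0,0,0],[41.7,0,0.1,1,0,0,0],[41.7,0,0.1,1,0,0,0],[41.7,0,0.1,1,0,0,0],[41.7,0,0.1,1,0,0,0],[41.7,0,0.1,1,0,0,0],[41.7,0,0.1,1,0,0,0],[41.7,0,0.1,1,0,0,0],[41.7,0,0.1,1,0,0,0],[41.7,0,0.1,1,0,0,0],[41.7,0,0.1,1,0,0,0],[41.7,0,0.1,1,0,0,0]]'; python3 m2.py
```

```text
time_s: 9.4
position: [514.0, 140.3, 30.6]
tool_rot: [3.142, 0.0, 0.056]
ft_force: [-0.1, 0.5, 0.3]
opening: 42.1
finger_force: 9.9
42.09289296717854 9.935044795274734 [-0.1  0.5  0.3] [513.96190841 140.26124553  30.60004966]
line 95 263.33 [ 81.44 -19.25]
line 135 263.67 [ 67.38 -19.25]
line 95 380.58 [81.43 21.04]
line 135 380.2 [67.38 21.02]
tip 153 254 267 bottom clearance 4.25 [ 61.505 -18.975]
tip 158 254 267 bottom clearance 5.13 [ 59.87  -19.005]
tip 153 378 391 bottom clearance 4.65 [61.505 21.135]
tip 158 378 391 bottom clearance 4.79 [59.875 21.17 ]
```

The force reading has drifted from -1 to about 0 N. The measured tip clearance has also stopped falling, at about 4 mm. The thick part of the jaw is 14 mm tall and ends at tool x≈53, and its underside is 4 mm below the tip's. It must be grazing the batten's near edge. I'll raise it, back off 13 mm so that only the slim tips overhang, then come down again.

```bash
python3 -m crank '[[41.7,0,0,-2,0,0,0],[41.7,0,0,-4,0,0,0],[41.7,-2,0,-4,0,0,0],[41.7,-6,0,-4,0,0,0],[41.7,-10,0,-4,0,0,0],[41.7,-13,0,-4,0,0,0],[41.7,-13,0,-4,0,0,0],[41.7,-13,0,-4,0,0,0],[41.7,-13,0,-4,0,0,0]]'
cat > m3.py <<'E'
import sys
from h import *
import time
F=[bot.sense()["ft_force"][2]]
s=bot.sense();c=cams.calibration("wrist");p,d=cams.read_camera("wrist");f=dict(c);pos=s["position"];y=s["tool_rot"][2]
print(s["opening"],s["finger_force"],s["ft_force"].round(1),pos)
for _ in range(3):
    _,dd=cams.read_camera("wrist");F.append(bot.sense()["ft_force"][2])
print("Fz",np.round(F,2))
ex=np.array([np.cos(y),np.sin(y),0]);ey=np.array([np.sin(y),-np.cos(y),0])
T=lambda X:np.array([(X-pos)@ex,(X-pos)@ey]).round(2)
g=p.astype(float).sum(-1)
for lo,hi in((256,280),(371,393)):
    for v in(80,100,135):
        row=g[v,lo:hi];w=np.clip(np.median(row)-100-row,0,None);u=(w*np.arange(lo,hi)).sum()/max(w.sum(),1);print("line",v,u.round(2),T(ray(f,u,v,45,True)))
W=tips(p,d,f);zb=np.median(W[110:150,290:350,2])
for lo,hi in((250,272),(375,395)):
    for v in(153,157):
        w=W[v,lo:hi];m=w[:,2]>zb+5;u=np.nonzero(m)[0]+lo
        print("tip",v,"z",w[m,2].round(1).tolist(),(T(ray(f,u.min()-.5,v,pos[2]+23,True))+T(ray(f,u.max()+.5,v,pos[2]+23,True)))/2)
col=W[130:200,320];e=np.nonzero(col[:,2]<30)[0];print("batten z",zb,"near edge x",T(ray(f,320,130+e.min(),45,True)))
for u in(260,386):
    zz=np.median(W[140:200,u-3:u+4,2],1);k=np.argmax(zz>pos[2]+25.3);print("step row",140+k,T(ray(f,u,140+k,pos[2]+25,True)),"tip end row",140+np.argmax(zz>pos[2]+20),T(ray(f,u,140+np.argmax(zz>pos[2]+20),pos[2]+23,True)))
cv2.imwrite(sys.argv[1],cv2.resize(p[60:220,220:420],None,fx=3.7,fy=3.7,interpolation=cv2.INTER_CUBIC))
E
python3 m3.py pics/w6.png
```

```text
time_s: 10.35
position: [501.2, 139.6, 34.6]
tool_rot: [-3.142, -0.0, 0.056]
ft_force: [-0.2, -0.8, -1.6]
opening: 42.1
finger_force: 9.9
42.05495419173507 9.890101253986359 [-0.2 -0.8 -1.6] [501.17101712 139.56621746  34.62824392]
Fz [-1.59 -0.29 -1.96 -1.46]
line 80 265.26 [ 87.38 -19.2 ]
line 100 265.21 [ 80.05 -19.22]
line 135 265.5 [ 67.39 -19.23]
line 80 378.96 [87.37 21.09]
line 100 378.8 [80.04 21.03]
line 135 378.65 [67.38 21.08]
tip 153 z [60.4, 60.3, 60.0, 178.0, 60.6, 60.5, 61.0, 61.1, 59.5, 60.5, 62.2, 59.9, 59.0, 56.5] [ 61.485 -19.045]
tip 157 z [59.9, 61.4, 61.5, 60.4, 59.7, 60.3, 60.1, 60.4, 59.9, 59.7, 61.2, 59.0, 59.0, 58.0] [ 60.175 -19.07 ]
tip 153 z [55.1, 58.8, 60.1, 60.3, 60.2, 60.3, 60.6, 60.3, 60.9, 61.0, 62.1, 61.0, 60.9, 60.9] [61.485 21.21 ]
tip 157 z [56.4, 58.6, 60.6, 59.5, 59.6, 61.6, 60.4, 59.2, 60.9, 60.5, 60.9, 60.6, 62.1, 61.1] [60.175 21.235]
batten z 45.763003080240004 near edge x [53.11  0.19]
step row 150 [ 62.54 -18.85] tip end row 149 [ 62.79 -19.18]
step row 150 [62.55 21.34] tip end row 149 [62.8  21.67]
```

View pics/w6.png

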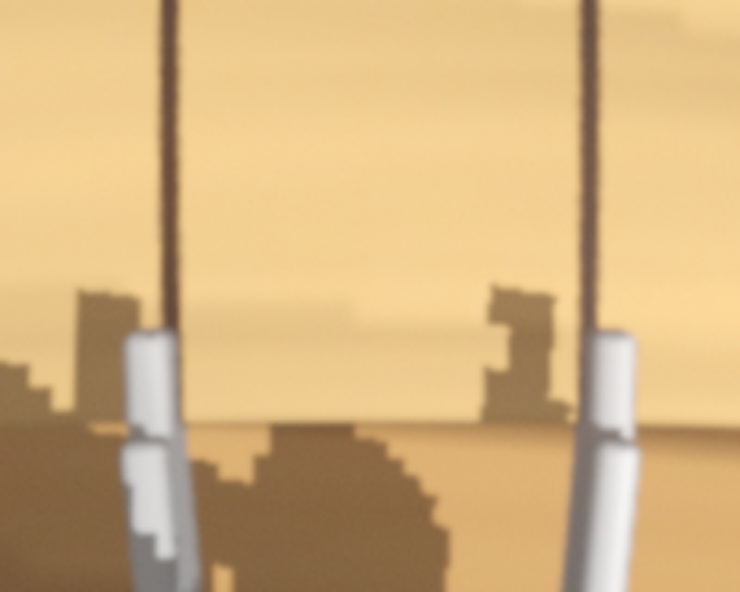

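The view shows the tips centred over their lines, at crop (150,335) and (613,335), with the jaw step at crop row 440 just off the near edge at row 425. Fz is back to the free weight. I'll locate the step against the edge before lowering.

```bash
python3 - <<'E'
from h import *
c=cams.calibration("wrist");s=bot.sense();pos=s["position"];y=s["tool_rot"][2];ex=np.array([np.cos(y),np.sin(y),0])
for n,u,v,z in(("step L at jaw top",258,178.5,63.5),("step L at tip top",258,178.5,60),("tip end",260,149.5,60),("edge",320,174.5,45)):print(n,((ray(c,u,v,z,True)-pos)@ex).round(2))
E
```

```text
step L at jaw top 53.79
step L at tip top 53.4
tip end 62.73
edge 52.95
```

```bash
python3 -m crank '[[41.7,-0.8,-0.1,0,0,0,0],[41.7,-1.7,-0.15,1,0,0,0],[41.7,-1.7,-0.15,2,0,0,0],[41.7,-1.7,-0.15,3,0,0,0],[41.7,-1.7,-0.15,4,0,0,0],[41.7,-1.7,-0.15,4.8,0,0,0],[41.7,-1.7,-0.15,5.3,0,0,0],[41.7,-1.7,-0.15,5.3,0,0,0],[41.7,-1.7,-0.15,5.3,0,0,0],[41.7,-1.7,-0.15,5.3,0,0,0]]'; python3 m3.py pics/w7.png
```

```text
time_s: 11.55
position: [499.3, 139.6, 29.3]
tool_rot: [3.142, -0.0, 0.056]
ft_force: [-0.0, 0.6, -1.1]
opening: 41.5
finger_force: 9.9
41.49992215704852 9.889851808547974 [-0.   0.6 -1.1] [499.27426981 139.61431085  29.31897317]
Fz [-1.07 -1.   -1.26 -0.62]
line 80 263.39 [ 86.62 -19.02]
line 100 263.28 [ 79.58 -19.07]
line 135 263.59 [ 67.41 -19.06]
line 80 381.67 [86.62 21.24]
line 100 381.56 [79.58 21.21]
line 135 381.29 [67.42 21.21]
tip 153 z [54.9, 54.4, 54.5, 55.6, 56.6, 54.2, 56.0, 54.3, 53.2, 56.0, 56.6, 54.6, 54.5, 51.3] [ 61.525 -19.03 ]
tip 157 z [55.1, 55.1, 54.7, 55.3, 55.6, 56.8, 55.3, 55.0, 55.9, 55.3, 54.9, 54.3, 53.6, 53.0] [ 60.215 -19.055]
tip 153 z [52.0, 53.6, 55.1, 55.1, 53.6, 56.3, 55.8, 55.2, 56.0, 55.7, 56.6, 55.4, 54.3, 53.7] [61.525 21.225]
tip 157 z [51.2, 54.6, 54.8, 55.7, 55.0, 56.1, 55.0, 55.3, 55.4, 54.9, 55.0, 56.6, 54.7, 55.4] [60.215 21.25 ]
batten z 45.751128081284286 near edge x [55.07  0.24]
step row 150 [ 62.58 -18.83] tip end row 149 [ 62.83 -19.16]
step row 150 [62.59 21.35] tip end row 149 [62.85 21.69]
```

View pics/w7.png

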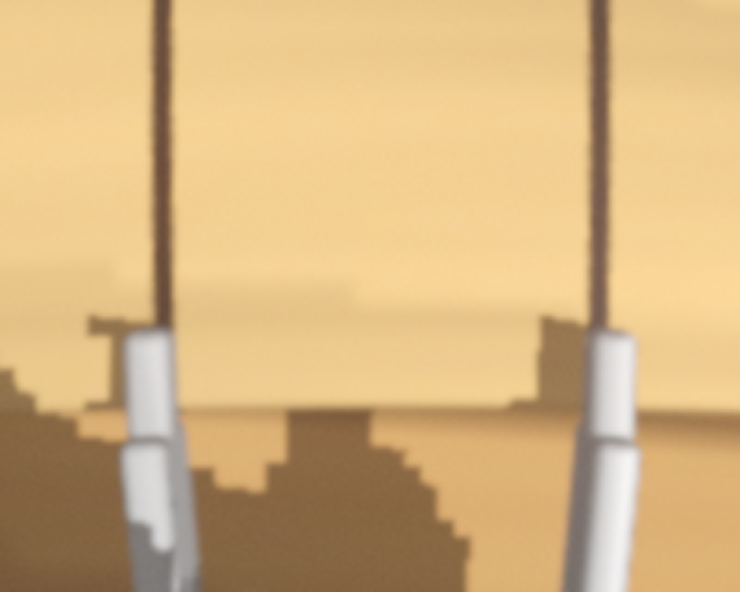

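The tips are over their lines to about 0.1 mm, with a gap of about 40.2 mm. They are about 3 mm clear of the wood and the force reading shows only their own weight. I'll hold still for 3 s and hand in.

```bash
python3 -m crank '[[41.7,0,0,0,0,0,0],[41.7,0,0,0,0,0,0],[41.7,0,0,0,0,0,0],[41.7,0,0,0,0,0,0],[41.7,0,0,0,0,0,0],[41.7,0,0,0,0,0,0],[41.7,0,0,0,0,0,0],[41.7,0,0,0,0,0,0],[41.7,0,0,0,0,0,0],[41.7,0,0,0,0,0,0],[41.7,0,0,0,0,0,0],[41.7,0,0,0,0,0,0],[41.7,0,0,0,0,0,0],[41.7,0,0,0,0,0,0],[41.7,0,0,0,0,0,0]]' && python3 -m crank '[[41.7,0,0,0,0,0,0],[41.7,0,0,0,0,0,0],[41.7,0,0,0,0,0,0],[41.7,0,0,0,0,0,0],[41.7,0,0,0,0,0,0],[41.7,0,0,0,0,0,0],[41.7,0,0,0,0,0,0],[41.7,0,0,0,0,0,0],[41.7,0,0,0,0,0,0],[41.7,0,0,0,0,0,0],[41.7,0,0,0,0,0,0],[41.7,0,0,0,0,0,0],[41.7,0,0,0,0,0,0],[41.7,0,0,0,0,0,0],[41.7,0,0,0,0,0,0]]' && python3 -c "
from cell import bot
print(bot.hand_in())"
```

```text
time_s: 13.25
position: [499.3, 139.6, 29.3]
tool_rot: [3.142, 0.0, 0.056]
ft_force: [-0.4, 0.5, -1.1]
opening: 41.8
finger_force: 9.9
time_s: 14.75
position: [499.3, 139.6, 29.3]
tool_rot: [3.142, 0.0, 0.056]
ft_force: [-0.1, 0.0, -1.9]
opening: 41.7
finger_force: 9.9
the job is handed in; nothing more can be done
None
```

Handed in at 14.75 s, after a 3 s hold and still gripping: tips about 40 mm apart, each over its line about 8 mm in from the batten's near edge and about 3 mm clear of the wood; during an earlier approach the jaws lightly touched the batten (about 1–2 N), so I lifted off and repositioned.

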